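# Bring out the jade tray

### The job

A customer at the antiques stall wants to look at the jade bangle, and only one tray of the showcase may stand open at a time. First push the tray of old coins, which was left standing partly open, fully home; then hook a fingertip behind the front lip of the tray with the green jade bangle and draw it all the way out to its stop. Do not pinch that lip or press on its brass outer face, do not touch, lift or disturb the bangle, and leave the amber tray shut and everything else on the stall where it stands.

Things in the scene. Friction and masses are not known exactly. Their poses are not given: they have to be found in the camera images.
- case: fixed low showcase, dark wood and aluminium, clear glass top 69 mm above the table, 484 mm wide (y), 260 mm deep (x). Origin on the table under the middle of its front edge; x into the case, y left, z up. Three like trays side by side, middles at y = -156, 0, 156, order varies, goods seen through the glass. Front 55 has no glass. Rails between trays 38 high. A drawn tray hangs 12 above the table.
- jade_tray (a joint): a wooden tray 142 mm wide (y), 220 mm long (x), that slides towards the robot out of the showcase, with a green jade bangle lying round a dark velvet post and, behind it, three small green discs; value in m: 0 = home (shut), 0.12 = drawn fully out, at its stop; it starts at 0. Slides with about 2 N of friction plus 6 N per m/s, stays where it is left.
- coin_tray (a joint): a wooden tray 142 mm wide (y), 220 mm long (x), that slides towards the robot out of the showcase, with twelve flat round bronze coins with square holes; 0 = home, 0.12 = fully out; the only one that starts partly open (0.05 to 0.095). Same friction; rigid stops at both ends. Its lip has a flat brass outer face (138 wide, 2 to 40 below the lip's top) to push on.
- amber_tray (a joint): a wooden tray 142 mm wide (y), 220 mm long (x), that slides towards the robot out of the showcase, with sixteen orange amber balls; 0 = home (shut), where it starts and must stay.
- jade_lip (a point): middle of the top edge, on the inner face, of the jade tray's front lip, 55 mm above the table, moving with the tray; x into the case, y along the lip, z up. Lip with brass: x = -11 to 0, 142 mm long. Behind it an empty finger well, open from above: x 0 to 50, y -66 to 66, floor 39 below the lip's top, its side walls 15 and rear divider 21 below it. Tray shut: glass starts at x = 55.
- coin_lip (a point): middle of the top edge, on the inner face, of the coin tray's front lip, 55 mm above the table, moving with the tray; x into the case, y along the lip, z up. Lip with brass: x = -11 to 0, 142 mm long. Behind it an empty finger well, open from above: x 0 to 50, y -66 to 66, floor 39 below the lip's top, its side walls 15 and rear divider 21 below it. Tray shut: glass starts at x = 55.
- amber_lip (a point): middle of the top edge, on the inner face, of the amber tray's front lip, 55 mm above the table, moving with the tray; x into the case, y along the lip, z up. Lip with brass: x = -11 to 0, 142 mm long. Behind it an empty finger well, open from above: x 0 to 50, y -66 to 66, floor 39 below the lip's top, its side walls 15 and rear divider 21 below it. Tray shut: glass starts at x = 55.
- jade_front: the brass outer face of the jade tray's lip, 3 thick, 138 wide, 38 high, facing the robot; its origin lies under the lip on the table, moving with the tray. Not to be pressed; the tray is drawn from behind the lip.
- bangle: loose green jade bangle, lying flat in the jade tray round the velvet post, 73 mm outside, 57 inside, 10 thick; origin at the centre of its underside. It rides along with the tray.
- post (a point): foot of the velvet post (42 mm across, 14 high) in the jade tray, 96 mm behind the lip.
- teapot: loose brown clay teapot, 92 mm wide, 82 high, beside the case on the robot's right; origin under its middle.
- teacup: loose white cup, 54 mm across, 40 high, standing on the showcase's glass; origin under its middle.
- vase: loose blue vase, 72 mm across, 122 high, beside the case on the robot's left; origin under its middle.
- torch: loose dark inspection torch lying on the table on the robot's right, 115 mm long, 33 thick; origin under its middle.
- brocade_box: loose brocade box with a red band, 102 x 132 x 58 mm high, on the robot's left; origin under its middle.
- magnifier: loose black hand magnifier lying flat on the table on the robot's left, 68 mm across, handle 85 mm; origin under the lens.

How it is judged:
By the outcome, as a careful person would: the job done as asked, in the order asked, and still so for the second after the job is handed in, with the robot touching nothing.
It also fails if it takes over 48 s, if anything falls off the work surface, if the arm or the gripper's body presses on something with over 40 N, if the wrist force passes 120 N, or if a joint passes its speed limit or range.

### The arm

A 7-joint arm with a two-finger parallel gripper is mounted at the origin on the work surface. World frame = base frame: x ahead of the robot, y to its left, z up, the work surface at z = 0. Lengths are in m, angles in rad, forces in N, time in s.
With the tool pointing down it reaches from about 0.35 to 0.9 m from the base axis. Payload 19.9 kg.
Tool frame: the origin (TCP) lies between the finger pads; the fingertips stand 19 mm ahead of it and the grasp point (between the pads) is the TCP; z points along the fingers, y is the direction in which the jaws open and shut (so a half turn about z gives the same grasp; the last joint's range is limited). The gripper opens to 94 mm and grips with 3 to 60 N. Pads are 16 mm wide; open, the fingers measure 119 mm over their backs; the gripper's body (75 mm by 177 mm) begins 78 mm behind the grasp point.
Start: joints at [1.288, 0.417, -0.01, 1.614, 0.005, 1.111, -0.053], TCP at [0.149, -0.607, 0.224] pointing down, gripper open.
Joint ranges: [-2.81, 2.81], [-0.39, 2.02], [-1.27, 1.25], [0.06, 2.57], [-1.19, 4.33], [0.19, 2], [-2.82, 2.82]. Speed limits (rad/s): [1.89, 1.89, 2.39, 2.39, 3.01, 3.01, 3.01].

### API

Orientations are given as a 3x3 rotation matrix whose columns are the frame's x, y, z axes.
In Python, from rig import robot gives the robot as it stands. Calls block until the motion is done:
- robot.move_ptp(position, orientation): joint-space move of the TCP to a pose.
- robot.move_linear(position, velocity=0.15, frame=None, threshold=None): straight line of the TCP; frame=None keeps the orientation; velocity is the mean speed in m/s. With threshold (N) it stops when the force on the tool has changed by that much, and returns True; else False.
- robot.goto_joints(angles): joint-space move.
- robot.gripper_to(opening): finger opening in m; the grip force is fixed at half the most; returns when the fingers have stopped.
- robot.pause(seconds).
- robot.ik(position, orientation): joint angles nearest the present ones, or None.
- robot.get_state(): the state.
- robot.grab_frame(name): name is "scene" or "top"; returns the picture (480x640x3 uint8, red, green, blue); there is no depth.
- robot.camera_info(name): a dict with "fx", "fy", "cx", "cy" (pixels), "rvec" (rotation vector, rad) and "tvec" (3), from world to camera coordinates, as OpenCV has them. Camera axes: x right, y down, z forward; pixel columns grow to the right and rows downward; lengths in m; the calibration is good to about 2 mm. A picture is of the moment at which its call begins. camera_info takes no time and is no camera call.
A pose or a line that the arm cannot do raises robot.PlanningError and nothing moves.
- robot.sign_off(): hands the job in, once; it reports no verdict.
The state is a dict: "time": time; "qpos": joint angles; "joint_vel": joint speeds; "effort": joint torques, N m; "ee_pos": TCP position; "tool_rot": TCP orientation; "force": force on the tool from outside, world axes, zero at the start; "moment": the same for the moment, N m; "opening": finger opening in m.
Only numpy, scipy, OpenCV 4.12 (cv2) and the standard library are available. Lean on these libraries where they do the work, as an engineer would, in place of code of your own. Each camera call takes 0.05 s, during which the arm holds its last target.

## Working session

There is one attempt and no reset: what is moved stays moved. The work goes in short steps, each a Python script; the robot and the scene stay as the last script left them, time stands still between calls to the robot, and variables do not carry over. Pictures are saved under pics/ and viewed, and the job is handed in when it is done.

```bash
mkdir -p pics; ls
python3 - <<'E'
from rig import robot
import cv2
for n in("scene","top"):
    im=robot.grab_frame(n); cv2.imwrite(f"pics/{n}0.png",im[:,:,::-1]); print(robot.camera_info(n))
s=robot.get_state();print(s["time"],s["ee_pos"],s["tool_rot"],s["opening"])
E
```

```text
pics
{'fx': 530.7017772185175, 'fy': 530.7017772185175, 'cx': 309.92775633510803, 'cy': 239.28004451104613, 'rvec': array([ 0.92548746,  2.37633688, -1.19813905]), 'tvec': array([ 0.45250429, -0.18539472,  1.81646132])}
{'fx': 493.2160338335177, 'fy': 493.2160338335177, 'cx': 322.92081379178785, 'cy': 244.37958320106796, 'rvec': array([ 2.08731665, -2.14710383,  0.20784324]), 'tvec': array([0.00168596, 0.58915762, 1.33770504])}
0.1 [ 0.1489646  -0.60667843  0.22390831] [[ 9.71149167e-01  2.38472604e-01 -3.34158686e-04]
 [ 2.38472823e-01 -9.71148657e-01  9.99577837e-04]
 [-8.61458290e-05 -1.05042695e-03 -9.99999445e-01]] 0.09414246957491378
```

View pics/scene0.png

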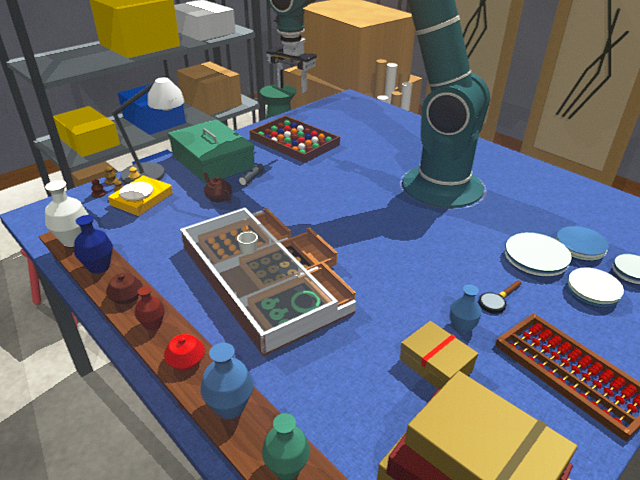

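View pics/top0.png

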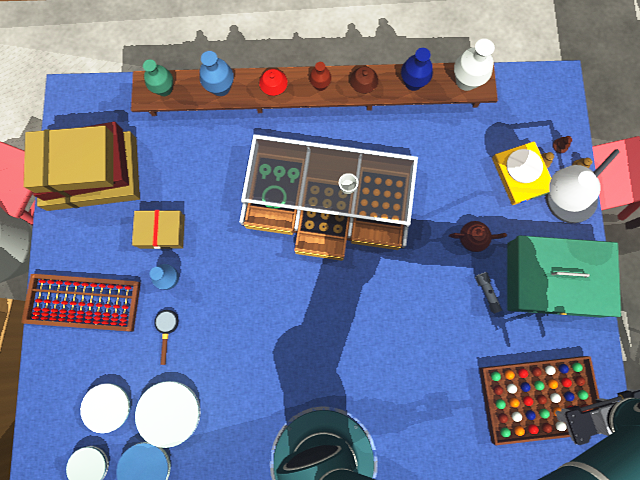

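The top view shows the case at about (330,190). Jade is on the left with its lip near (268,225), coins are in the middle standing out with the lip near (320,252), and amber is on the right. I'll zoom in to measure.

Run:
```python
import cv2
im=cv2.imread("pics/top0.png")[120:270,230:430]; cv2.imwrite("pics/topz.png",cv2.resize(im,None,fx=4,fy=4,interpolation=cv2.INTER_CUBIC))
im=cv2.imread("pics/scene0.png")[200:350,175:365]; cv2.imwrite("pics/scenez.png",cv2.resize(im,None,fx=4,fy=4,interpolation=cv2.INTER_CUBIC))
```

```text
(no output)
```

View pics/topz.png

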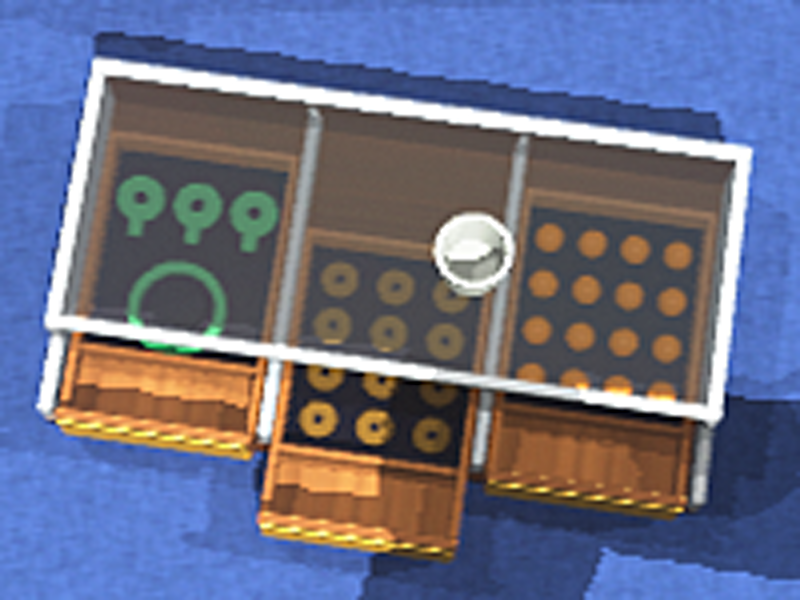

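View pics/scenez.png

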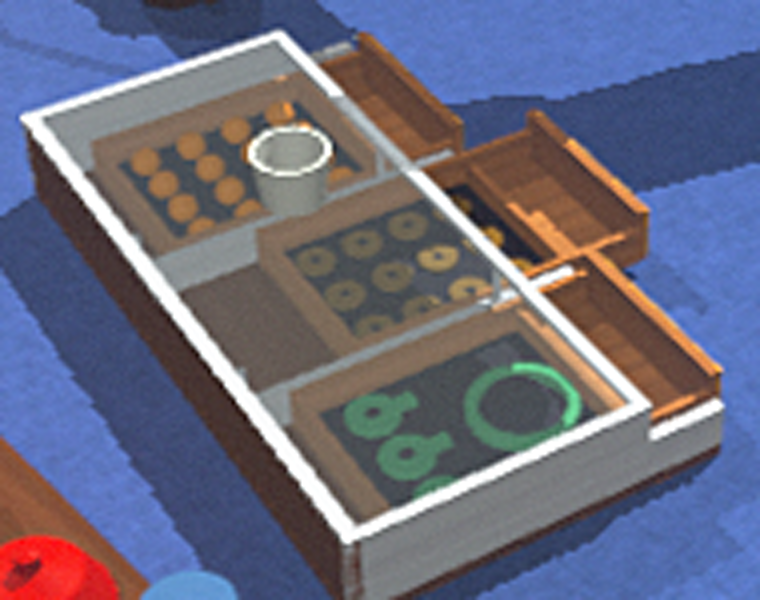

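```bash
cat > h.py <<'E'
import numpy as np,cv2
from rig import robot
def ray(name,uv,z):
    c=robot.camera_info(name);R=cv2.Rodrigues(c["rvec"])[0];o=-R.T@c["tvec"]
    uv=np.atleast_2d(np.array(uv,float))
    d=np.c_[(uv[:,0]-c["cx"])/c["fx"],(uv[:,1]-c["cy"])/c["fy"],np.ones(len(uv))]@R
    return o+d*((z-o[2])/d[:,2])[:,None]
def proj(name,P):
    c=robot.camera_info(name)
    K=np.array([[c["fx"],0,c["cx"]],[0,c["fy"],c["cy"]],[0,0,1.]])
    return cv2.projectPoints(np.atleast_2d(np.array(P,float)),c["rvec"],c["tvec"],K,None)[0][:,0]
def rigid(local,world):
    a=local-local.mean(0);b=world-world.mean(0)
    th=np.arctan2((a[:,0]*b[:,1]-a[:,1]*b[:,0]).sum(),(a*b).sum())
    R=np.array([[np.cos(th),-np.sin(th)],[np.sin(th),np.cos(th)]])
    t=world.mean(0)-R@local.mean(0)
    return th,R,t,np.linalg.norm(local@R.T+t-world,axis=1)
E
python3 - <<'E'
from h import *
L=np.array([[.26,.242],[.26,-.242],[.055,-.242],[.055,.242]])
o=np.array([230,120])
# 4x zoom coords -> orig: (u+.5)/4-.5
for name,z4,o in (("top",[(95,60),(750,148),(716,421),(45,328)],(230,120)),("scene",[(352,540),(22,117),(283,32),(648,406)],(175,200))):
    uv=(np.array(z4)+.5)/4-.5+np.array(o)
    W=ray(name,uv,.069)
    th,R,t,res=rigid(L,W[:,:2]);print(name,th,t,res,W[:,:2].round(3).tolist())
# colour mask for jade/coins/lips
W=ray("top",((np.array([(60,412),(252,448),(265,517),(455,549),(489,481),(684,506)])+.5)/4-.5)+[230,120],.055)
print(W.round(4), (W[:,:2]-t)@R)
E
```

```text
top -0.17221089857475072 [ 0.62355702 -0.01263629] [0.00101972 0.00101718 0.00171252 0.00112695] [[0.922, 0.18], [0.839, -0.296], [0.636, -0.259], [0.718, 0.216]]
scene -0.17314692291412104 [ 0.62593828 -0.01105151] [0.00408859 0.00110978 0.00302688 0.00356974] [[0.92, 0.181], [0.84, -0.293], [0.639, -0.256], [0.724, 0.215]]
[[ 0.6595  0.2074  0.055 ]
 [ 0.6292  0.0704  0.055 ]
 [ 0.5788  0.062   0.055 ]
 [ 0.552  -0.0717  0.055 ]
 [ 0.6003 -0.0975  0.055 ]
 [ 0.5783 -0.2349  0.055 ]] [[-0.00455544  0.22097339]
 [-0.0108619   0.08077336]
 [-0.0589975   0.06381682]
 [-0.06238493 -0.07242963]
 [-0.01036051 -0.08962211]
 [-0.00840771 -0.22866999]]
```

Both views agree to about 2 mm: the case is at about (0.625, -0.012) with yaw -0.173, and the coin tray is about 50 mm open. I'll close the gripper and push the coin tray home with the fingers' front faces.

```bash
cat >> h.py <<'E'
TH=-0.1727; C,S=np.cos(TH),np.sin(TH); T=np.array([0.6247,-0.0119])
R0=np.array([[C,S,0],[S,-C,0],[0,0,-1.]])
def w(x,y,z): return np.array([T[0]+C*x-S*y,T[1]+S*x+C*y,z])
def loc(p): d=np.array(p[:2])-T; return np.array([C*d[0]+S*d[1],-S*d[0]+C*d[1],p[2]])
def st(m=""):
    s=robot.get_state();print(m,"t",round(s["time"],2),"loc",loc(s["ee_pos"]).round(4),"F",np.round(s["force"],1),"op",round(s["opening"],4))
def snap(n):
    for c in("top","scene"):
        im=robot.grab_frame(c);cv2.imwrite(f"pics/{c}_{n}.png",im[:,:,::-1])
    a=cv2.resize(cv2.imread(f"pics/top_{n}.png")[120:300,230:430],None,fx=2,fy=2,interpolation=2)
    b=cv2.resize(cv2.imread(f"pics/scene_{n}.png")[190:370,175:375],None,fx=2,fy=2,interpolation=2)
    cv2.imwrite(f"pics/z_{n}.png",np.hstack([a,b]))
E
python3 - <<'E'
from h import *
p=robot.get_state()["ee_pos"]
robot.move_linear([p[0],p[1],.32],velocity=.2)
robot.gripper_to(0.0); st("closed")
robot.move_ptp(w(-.13,0,.25),R0); st("above")
robot.move_linear(w(-.13,0,.046),velocity=.12); st("low")
print(robot.move_linear(w(-.06,0,.046),velocity=.05,threshold=6)); st("contact?")
snap("a")
E
```

```text
closed t 2.14 loc [-0.3665 -0.6677  0.32  ] F [ 0.2  0.5 -0.5] op 0.0004
above t 4.67 loc [-0.1297 -0.0007  0.25  ] F [-0.6 -0.2 -0.2] op 0.0007
low t 6.52 loc [-0.1297  0.      0.0465] F [-0.  -1.3  1.2] op 0.0006
False
contact? t 8.07 loc [-0.0601 -0.      0.046 ] F [-0.7 -0.3 -0.9] op 0.0006
```

View pics/z_a.png

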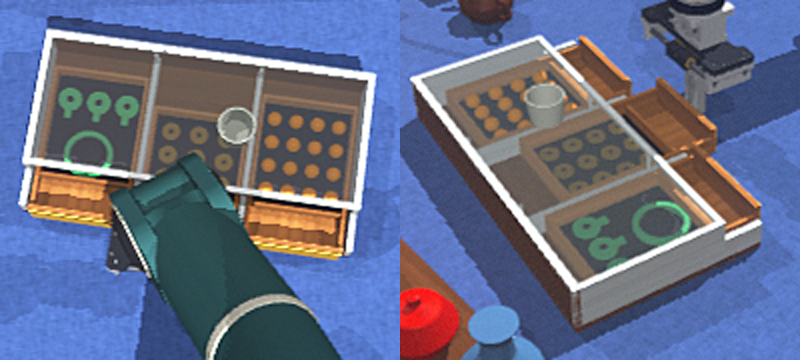

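The scene view shows the fingers at about (700,100) at the coin lip, with the tray partly in. I'll push on to the stop, using a force threshold.

Run:
```python
from h import *
print(robot.move_linear(w(-.026,0,.046),velocity=.05,threshold=15)); st("near")
print(robot.move_linear(w(-.005,0,.046),velocity=.02,threshold=10)); st("stop")
robot.pause(.2); st()
robot.move_linear(w(-.06,0,.046),velocity=.1)
robot.move_linear(w(-.08,.05,.2),velocity=.25)
robot.move_ptp(w(.027,.156,.16),R0); st("over jade well")
snap("b")
```

```text
False
near t 9.0 loc [-0.026 -0.     0.046] F [ 0.2  0.2 -0.1] op 0.0006
True
stop t 9.54 loc [-0.0193  0.      0.0456] F [ 0.2 -0.4  0.2] op 0.0004
 t 9.74 loc [-0.0194 -0.0002  0.0454] F [-0.2 -0.5  0.7] op 0.0004
over jade well t 11.76 loc [0.0265 0.1557 0.1581] F [-0.7 -0.6 -0.1] op 0.0004
```

View pics/z_b.png

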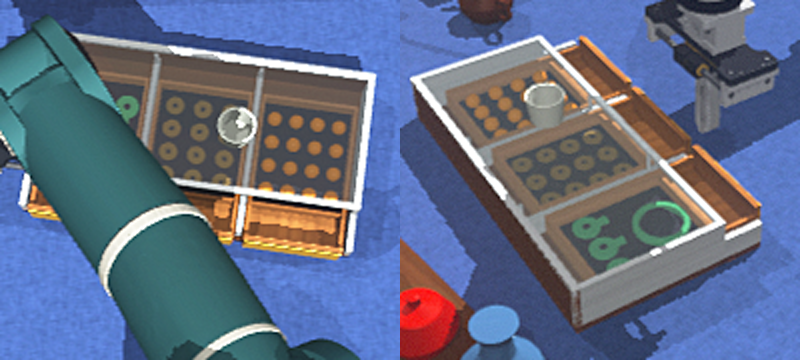

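The coin tray hit its rigid stop at x = -19.3 mm, against a predicted -19.0. In the scene view its lip lines up with the neighbouring lips. Next I'll lower the closed fingertips into the jade well and draw the tray.

Run:
```python
from h import *
print(robot.move_linear(w(.027,.156,.047),velocity=.08,threshold=10)); st("in well")
print(robot.move_linear(w(.008,.156,.047),velocity=.05,threshold=15)); st("at lip")
snap("c")
```

```text
False
in well t 13.43 loc [0.0273 0.1561 0.0476] F [-0.9  0.3  0.2] op -0.0003
False
at lip t 13.96 loc [0.0079 0.156  0.0472] F [-0.7 -0.4 -0.2] op 0.0
```

View pics/z_c.png

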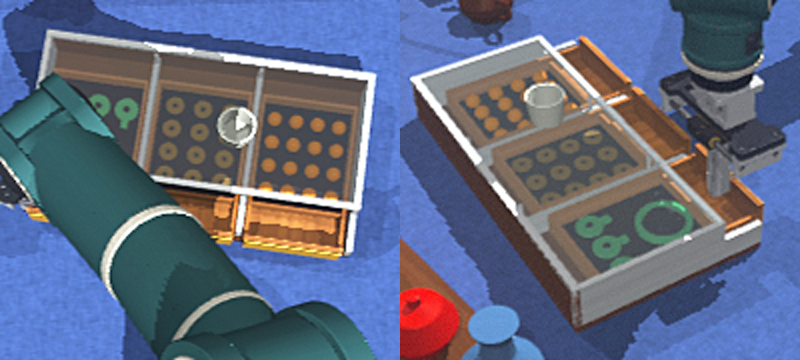

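The fingers are in the jade well at about (718,175) in the scene half. Now I'll draw the tray.

Run:
```python
from h import *
print(robot.move_linear(w(-.104,.156,.047),velocity=.05,threshold=20)); st("drawn")
print(robot.move_linear(w(-.13,.156,.047),velocity=.02,threshold=10)); st("stop")
robot.pause(.2); st()
snap("d")
```

```text
False
drawn t 16.45 loc [-0.104   0.1561  0.047 ] F [ 1.7 -0.8  0.9] op 0.0004
True
stop t 16.99 loc [-0.1091  0.156   0.047 ] F [ 2.9 -0.3  1. ] op 0.0006
 t 17.19 loc [-0.1091  0.1559  0.0468] F [ 1.4 -0.4  1.7] op 0.0004
```

View pics/z_d.png

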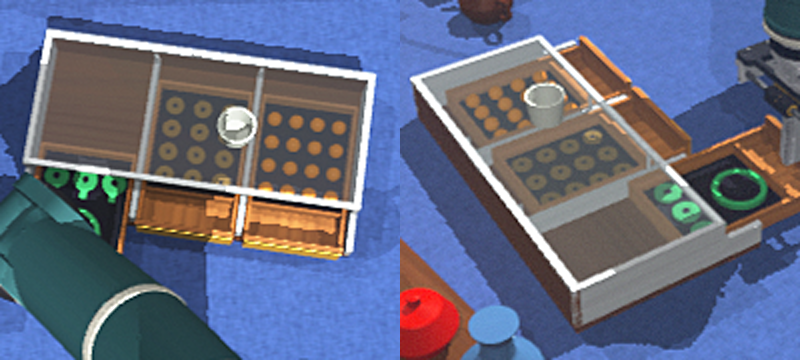

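It stopped 3 mm earlier than a 16 mm finger would predict. I'll pull again with a higher threshold to check that this is the real stop.

Run:
```python
from h import *
print(robot.move_linear(w(-.125,.156,.047),velocity=.02,threshold=22)); st("stop2")
robot.pause(.1); st()
robot.move_linear(w(-.094,.156,.047),velocity=.04); st("off lip")
robot.move_linear(w(-.094,.156,.20),velocity=.12); st("up")
robot.move_ptp(w(-.25,-.25,.32),R0); st("away")
snap("e")
```

```text
True
stop2 t 17.6 loc [-0.1091  0.1558  0.0468] F [2.3 0.3 2.8] op 0.0003
 t 17.7 loc [-0.1091  0.1558  0.0467] F [ 2.9 -0.7  1.1] op 0.0007
off lip t 18.23 loc [-0.0941  0.156   0.0468] F [-0.3  0.2  0.2] op 0.0006
up t 19.65 loc [-0.0943  0.1558  0.1993] F [-0.6  0.3  0.5] op 0.0004
away t 21.3 loc [-0.2496 -0.2495  0.3199] F [-0.2  0.1 -0.4] op 0.0002
```

View pics/z_e.png

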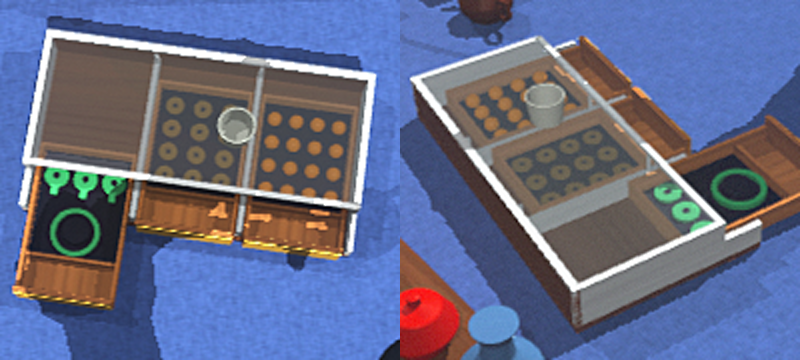

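View pics/top_e.png

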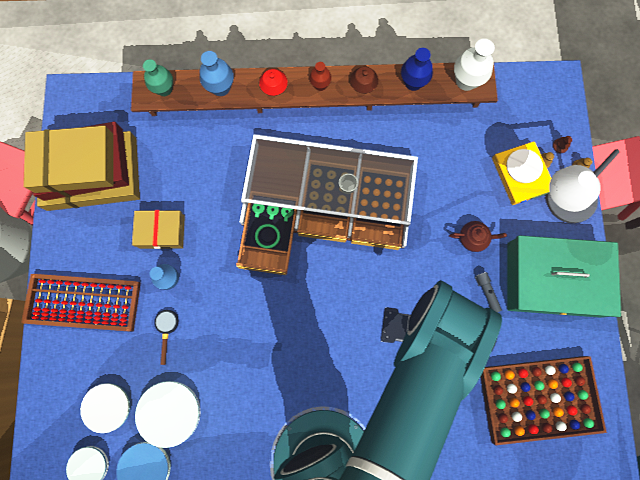

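The jade tray stands out with the bangle round its post at about (75,232). The coin and amber lips lie in one line, and the cup and props look unmoved. I'll check the tray travel in numbers.

Run:
```python
from h import *
def ring(f):
    im=cv2.imread(f);h=cv2.cvtColor(im,cv2.COLOR_BGR2HSV)
    m=cv2.inRange(h,(55,60,60),(90,255,255))
    cs,_=cv2.findContours(m,cv2.RETR_EXTERNAL,2)
    return [cv2.fitEllipse(c) for c in cs if len(c)>8 and 225<c[:,0,0].mean()<310 and 130<c[:,0,1].mean()<290]
for f in("pics/top0.png","pics/top_e.png"):
    for e in ring(f): print(f,np.round(e[0],1),np.round(e[1],1),loc(ray("top",[e[0]],.027)[0]).round(4))
def lip(uv4): return np.array([loc(p) for p in ray("top",np.array(uv4,float),.055)]).round(4)
# brass/outer edge of the lips: wood-or-brass -> blue transition along case -x at z=.055
for f in("pics/top0.png","pics/top_e.png"):
    im=cv2.imread(f).astype(np.float32)
    for y0,n in((.156,"jade"),(0,"mid coin"),(-.156,"amber")):
        r=[]
        for dy in np.linspace(-.05,.05,11):
            xs=np.arange(-.2,.0,.0005)
            uv=proj("top",[w(x,y0+dy,.055) for x in xs]).astype(np.float32)
            v=cv2.remap(im,uv[:,:1],uv[:,1:],1)[:,0]
            d=v[:,2]-v[:,0]           # red-blue
            k=np.where(d>0)[0]
            if len(k): r.append(xs[k[0]])
        print(f,n,np.round(np.median(r),4))
```

```text
pics/top0.png [272.2 206.5] [ 2.2 14. ] [0.0625 0.1558 0.027 ]
pics/top0.png [273.9 196.1] [19.8 22.6] [0.0946 0.156  0.027 ]
pics/top0.png [293.  173.6] [10.9 14.6] [0.1716 0.1111 0.027 ]
pics/top0.png [278.8 171.7] [11.1 14.6] [0.1712 0.154  0.027 ]
pics/top0.png [264.3 170.1] [11.2 14.4] [0.1701 0.1976 0.027 ]
pics/top_e.png [267.1 235.8] [24.1 24.9] [-0.0267  0.1562  0.027 ]
pics/top_e.png [286.1 212.7] [11.1 15. ] [0.0496 0.1125 0.027 ]
pics/top_e.png [271.8 210.8] [11.3 14.9] [0.0493 0.1548 0.027 ]
pics/top_e.png [257.4 209.2] [11.9 14.4] [0.0482 0.1977 0.027 ]
pics/top0.png jade -0.0185
pics/top0.png mid coin -0.0715
pics/top0.png amber -0.0185
pics/top_e.png jade -0.135
pics/top_e.png mid coin -0.0185
pics/top_e.png amber -0.019
```

Run:
```python
from h import *
st(); print(robot.sign_off())
```

```text
t 21.4 loc [-0.2496 -0.2494  0.3198] F [ 0.3 -0.2  0.2] op 0.0004
the job is handed in; nothing more can be done
None
```

I pushed the coin tray fully home, then drew the jade tray out to its stop with the closed fingertips behind its lip. The job is handed in after 21.4 s, with the arm clear of everything.

**Coin tray:** I pushed it on its brass face until the force threshold tripped at its stop, at TCP x = -19.3 mm (predicted -19.0). In the final picture its lip edge reads -18.5 mm, against -19.0 for the shut amber tray.

**Jade tray:** Two pulls, with 10 N and 22 N thresholds, both stopped at the same place.
- **Travel disagrees slightly:** the three discs behind the bangle moved about 122 mm, the lip edge about 116.5 mm, and the finger stopped about 3 mm short of what I had predicted. The nominal travel is 120 mm, so I put these differences down to measurement and finger-width error, because the second, harder pull moved the tray no further.
- **Bangle:** it still lies round its post, about 3 mm from where I expected it, which is close to the measurement error.

**Everything else:** the amber tray stayed shut. The cup and the other things on the stall looked unmoved in the last pictures; I compared those by eye only.

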